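# Clamp a plastic disc in the infrared spectrometer

### The arm

A 7-joint arm with a two-finger parallel gripper is mounted at the origin on the work surface. World frame = base frame: x ahead of the robot, y to its left, z up, the work surface at z = 0. Lengths are in mm, angles in rad, forces in N, time in s.
With the tool pointing down it reaches from about 425 to 975 mm from the base axis. Payload 16.7 kg.
Tool frame: the origin (TCP) lies on the centre line of the jaws, within the pads' length; the fingertips stand 22 mm ahead of it and the grasp point (between the pads) lies 3 mm ahead of it; z points along the fingers, x is the direction in which the jaws open and shut, and the axes are right-handed (so a half turn about z gives the same grasp; the last joint's range is limited). The gripper opens to 85 mm and grips with 20 to 120 N. Pads are 22 mm wide; open, the fingers measure 114 mm over their backs; the gripper's body (76 mm by 85 mm) begins 54 mm behind the grasp point. The pads swing forward as they close: fully open they stand 13 mm farther back than shut.
Start: joints at [1.131, 0.426, 0.074, 1.606, -0.034, 1.111, -0.067], TCP at [192.857, -646.826, 253.302] pointing down, gripper open.
Joint ranges: [-2.85, 2.85], [-0.5, 2.14], [-1.23, 1.37], [0.21, 2.46], [-1.02, 4.16], [0.16, 2.05], [-2.73, 2.73]. Speed limits (rad/s): [1.89, 1.89, 2.39, 2.39, 3.01, 3.01, 3.01].

### API

Orientations are given as a rotation vector (axis times angle).
In Python, from station import arm gives the robot as it stands. The module is installed in compiled form; this text tells all that it offers.
- The arm moves only by the tool arm_command, never from a script. Its argument "plan" is one flat list of numbers, 6 for each row, row after row: the shift along the world's x, y, z in m, then the turn, a rotation vector about the world's x, y, z in rad. A call has 1 to 12 rows; each row shifts and turns the commanded pose from where the row before left it; what a row does not reach is not made up. A row lasts 1/12 s, in which the tool goes at most 41.7 mm and 7.16 degrees, less where a joint would pass 70% of its speed; a pose out of reach is approached as far as the arm can. A call is refused whole if a number of a shift passes 0.0417 or a number of a turn 0.125, either way. A call with a gripper value outside its range is refused whole. "jaw" is the opening, from -1 (shut) to 1 (fully open), set as the call begins (left out, the last holds). The fingers move at their own pace and stop on an object; "force" is the grip in N (left out, the last holds). Time passes only in rows, so rows that do not move let the fingers close. It gives the time, the measured TCP pose, the force and the opening at its end, in the units of the state.
- arm.get_state(): the state, without advancing time (a new reading comes with each control period).
- arm.capture(name): name is "scene" or "top" or "wrist"; returns a dict with "pixels" (384x512x3 uint8, red, green, blue), "intrinsics" (3x3 intrinsics, pixels), "R" (3x3) and "t" (3): a world point X has camera coordinates R X + t. Camera axes: x right, y down, z forward; pixel columns grow to the right and rows downward; lengths in mm; the calibration is good to about 2 mm. A picture is of the moment at which its call begins. There is no depth.
- arm.sign_off(): hands the job in, once; it reports no verdict.
The state is a dict: "time": time; "joint_pos": joint angles; "qvel": joint speeds; "joint_efforts": joint torques, N m; "eef_pos": TCP position; "orientation": TCP orientation; "wrist_force": force on the tool from outside, world axes, zero at the start; "ft_torque": the same for the moment, N m; "width": opening from 0.0 (shut) to 1.0 (fully open).
Only numpy, scipy, OpenCV 4.12 (cv2) and the standard library are available. Lean on these libraries where they do the work, as an engineer would, in place of code of your own. Each camera call takes 0.05 s, during which the arm holds its last target. There are 200 camera calls.

### The job

Check what the blue plastic disc is made of: lay it flat on the crystal of the spectrometer and swing the pressure arm fully home over it. Then turn the black knob clockwise until its slip clutch clicks and stop there, at the first click or the second and never a third, leaving the disc clamped. Handle the crystal plate gently, and do not disturb the other discs, the bottle or the tip box.

Things in the scene. Friction and masses are not known exactly. Their poses are not given: they have to be found in the camera images.
- sample_mid (a point): The blue plastic disc to be checked (body sample): 24 mm across, 8 mm thick, 11 to 18 g, lying loose and flat on the grey tray beside two like discs. The point is its centre, half-way up (4 mm above its underside).
- white_disc_mid (a point): The white disc, 24 mm across, 8 mm thick; leave it alone. The point is its centre, half-way up.
- amber_disc_mid (a point): The amber (orange) disc, 24 mm across, 8 mm thick; leave it alone. The point is its centre, half-way up.
- tray: Fixed grey plastic tray, 210 mm (its x) by 85 mm (its y), 6 mm thick, on the bench. Origin: centre of its underside. The three discs lie in a row along its x axis, about 62 mm apart, in any order.
- instrument: The white spectrometer, fixed on the bench: 300 mm along x, 220 mm wide along y, case top 104 mm high. Origin: centre of its underside; -x points to its front panel. A flat steel sampling plate (geom instrument_c1), 100 mm along x by 120 mm along y and centred on the crystal, stands 6 mm proud of the case top.
- crystal (a point): The measuring crystal, a dark dot in a brass ring, flush with the steel sampling plate. The point lies on the plate's surface, 110 mm above the bench and 50 mm in front (-x) of the spectrometer's middle. Its axes are the spectrometer's (z up).
- swing_pivot (a point): On the upright hinge axis of the pressure arm, at the height of the arm's middle, 45 mm above the plate. The axis stands 95 mm behind the crystal (along the crystal's +x). The post is 26 mm across and reaches 60 mm above the plate.
- swing_head (a point): Middle of the arm's round head (36 mm across, 28 to 56 mm above the plate), 95 mm from the hinge axis; the point is 42 mm above the plate. A straight bar, 26 mm wide, 34 to 56 mm above the plate, joins post and head. The steel pressure tip (body tip, 12 mm across) hangs below the head, the black knob stands on top of it.
- swing (a joint): Angle of the pressure arm in rad: 0 = fully home against its stop, tip exactly over the crystal; it grows as the arm swings away, anticlockwise seen from above (1.15 to 1.7 at the start). Stiff hinge (0.22 N m): it stays where it is left. Turning the knob clockwise also presses the arm against the home stop.
- knob_grip (a point): On the axis of the round black ribbed knob (36 mm across, 36 mm tall, 60 to 96 mm above the plate), 13 mm below its top: the height to grip it from above, at any angle. Clockwise from above drives the tip down, 2.55 mm per rad. The tip starts 3 to 8.5 mm above the top of a disc lying on the crystal (not measured): 1.2 to 3.3 rad bring it down on the disc.
- knob_top (a point): Centre of the knob's top. It turns freely at about 0.2 N m; once the tip bears on the disc the torque climbs, over about a rad, to about 0.4 N m. Then the slip clutch clicks: the torque breaks away while the knob runs on one notch (0.39 rad), and climbs again. Joint clutch (not measured) is the slip: 0.39 after one click, 0.79 after two; a click is past its crest at half a notch. Let go, the screw holds.
- bottle_mid (a point): Bystander: a reagent bottle with a blue cap, 70 mm across, 140 mm tall, standing on the bench. The point is its centre, half-way up.
- tip_box_mid (a point): Bystander: a purple pipette-tip box with a clear lid, 86 mm by 122 mm, 72 mm tall, on the bench. The point is its centre, half-way up.

How it is judged:
By the outcome, as a careful person would: the job done as asked, in the order asked, and still so for the second after the job is handed in, with the robot touching nothing.
It also fails if it takes over 72 s, if anything falls off the work surface, if the arm or the gripper's body presses on something with over 40 N, if the wrist force passes 120 N, or if a joint passes its speed limit or range.

## Working session

There is one attempt and no reset: what is moved stays moved. The work goes in short steps, Python scripts to look and compute and a tool call to move; the robot and the scene stay as the last step left them, time stands still between calls to the robot, and variables do not carry over. Pictures are saved under pics/ and viewed, about 8 in all and at most 12, crops included, and the job is handed in when it is done.

Besides the shell and the picture viewer there is one more tool, called after "Request:" as name(argument=value, ...) on one line, values as JSON. arm_command: Moves the arm, as the interface text tells. Its arguments: {"type":"object","properties":{"plan":{"type":"array"},"jaw":{"type":"number"},"force":{"type":"number"}},"required":["plan"]}

```bash
mkdir -p pics; cat > h.py <<'E'
import numpy as np, cv2
from station import arm
def cap(n): 
    c=arm.capture(n); return c
def save(c,f,crop=None,s=1):
    p=c["pixels"][:,:,::-1]
    if crop: x0,y0,x1,y1=crop; p=p[y0:y1,x0:x1]
    cv2.imwrite("pics/"+f,cv2.resize(p,None,fx=s,fy=s,interpolation=cv2.INTER_CUBIC))
def ray(c,uv,z):
    K,R,t=[np.array(c[k],float) for k in("intrinsics","R","t")]
    d=R.T@np.linalg.inv(K)@np.array([uv[0],uv[1],1.]);o=-R.T@t
    return o+d*(z-o[2])/d[2]
def proj(c,X):
    K,R,t=[np.array(c[k],float) for k in("intrinsics","R","t")]
    p=K@(R@np.array(X,float)+t.ravel());return p[:2]/p[2]
E
python3 - <<'E'
from h import *
a=cap("scene");b=cap("top")
p=np.hstack([a["pixels"],b["pixels"]])
cv2.imwrite("pics/s.png",a["pixels"][:,:,::-1]); save(b,"t.png",s=1.5)
for c in(a,b):
    R=np.array(c["R"]);print(c["intrinsics"],-R.T@c["t"]);
print(arm.get_state())
E
```

```text
[[395.32833812   0.         258.4059386 ]
 [  0.         395.32833812 183.57164525]
 [  0.           0.           1.        ]] [1029.12492622  550.81152117  793.98187766]
[[438.09944389   0.         256.26376937]
 [  0.         438.09944389 193.03330615]
 [  0.           0.           1.        ]] [ 383.48790491  -31.63153927 1277.47535466]
{'time': 0.1, 'joint_pos': array([ 1.13153379,  0.42665561,  0.07384659,  1.60656865, -0.03413701,
        1.11080027, -0.06709604]), 'qvel': array([ 1.60193198e-03, -2.28226741e-03, -5.74932753e-05, -1.88750061e-03,
       -1.73879141e-03,  4.89144920e-04, -6.94030697e-04]), 'joint_efforts': array([ 7.96746695e-03, -9.51547551e+01,  3.77079606e+00, -4.64413261e+01,
        1.95215590e-02,  6.36162746e-03, -1.04484727e-04]), 'eef_pos': array([ 192.75114735, -646.5208219 ,  252.678325  ]), 'orientation': array([-2.51831878e+00,  1.87709928e+00,  1.51931768e-03]), 'wrist_force': array([-0.22140084,  0.25979945,  0.2097191 ]), 'ft_torque': array([ 0.00551841,  0.02164808, -0.01533377]), 'width': 1.001827356289716}
```

View pics/t.png

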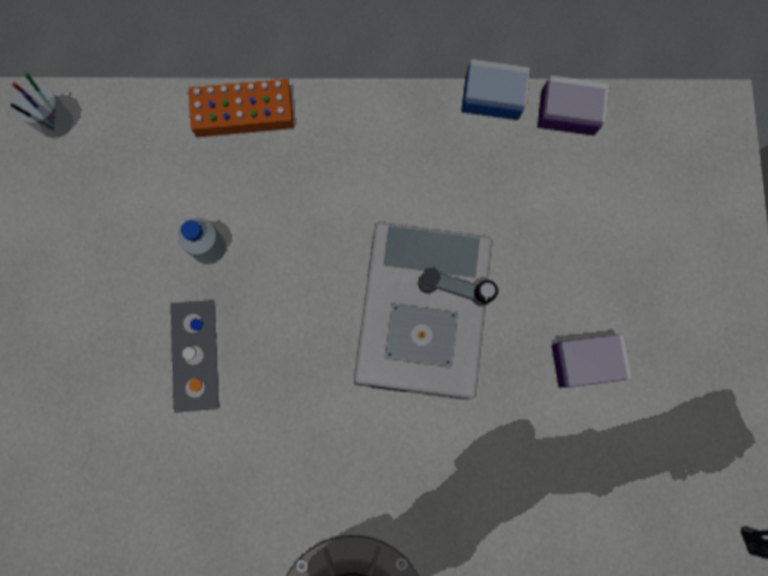

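View pics/s.png

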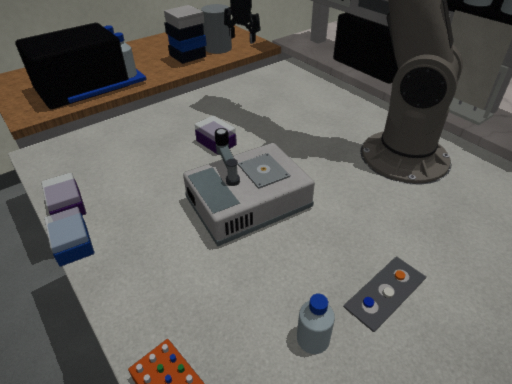

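The top view (shown at 1.5×) has the blue disc at (195,324), with white and amber below it on the tray. The crystal is at (421,335), the pivot at (430,280) and the knob at (486,291). The tip box is at (592,360) and the bottle at (198,238). The scene view agrees.

```bash
cat > m.py <<'E'
from h import *
from scipy.spatial.transform import Rotation as Ro
def blob(c,box,lo,hi,mn=5):
    h=cv2.cvtColor(c["pixels"],cv2.COLOR_RGB2HSV);m=cv2.inRange(h,lo,hi)
    x0,y0,x1,y1=box;z=np.zeros_like(m);z[y0:y1,x0:x1]=m[y0:y1,x0:x1]
    n,l,s,ce=cv2.connectedComponentsWithStats(z)
    return [(s[i,4],ce[i].round(1)) for i in range(1,n) if s[i,4]>=mn]
E
python3 - <<'E'
from m import *
b=cap("top");a=cap("scene")
def show(n,c,box,lo,hi,z):
    for ar,uv in blob(c,box,lo,hi): print(n,ar,uv,ray(c,uv,z).round(1))
B=((100,150,50),(130,255,255));O=((5,120,60),(22,255,255))
show("blue top",b,(110,195,150,280),*B,12); show("amber top",b,(110,195,150,280),*O,12)
show("cry top",b,(260,205,300,240),*O,110)
show("blue sc",a,(340,280,430,315),*B,12) if 0 else show("blue sc",a,(355,290,430,312),*B,10)
show("cry sc",a,(240,150,290,190),*O,110)
# plate: corners of steel plate, tray
g=cv2.cvtColor(b["pixels"],cv2.COLOR_RGB2HSV)
for n,box,lo,hi,z in(("tray",(105,190,155,285),(0,0,0),(180,90,95),6),):
    m=cv2.inRange(g,lo,hi);zz=np.zeros_like(m);x0,y0,x1,y1=box;zz[y0:y1,x0:x1]=m[y0:y1,x0:x1]
    cs=max(cv2.findContours(zz,0,2)[0],key=cv2.contourArea);r=cv2.minAreaRect(cs);print(n,r,[ray(b,q,z)[:2].round(0) for q in cv2.boxPoints(r)])
for p in [(430,280),(486,291),(421,335),(487,290)]:print(g[int(p[1]/1.5),int(p[0]/1.5)])
# case edges from manual corner picks (1.5x)
for n,q in dict(fl=(356,383),fr=(474,397),bl=(377,223),br=(491,237)).items():print(n,ray(b,np.array(q)/1.5,104).round(0))
print("pl",[ray(b,np.array(q)/1.5,110)[:2].round(0) for q in((391,304),(457,312),(453,366),(387,359))])
print("knobtop",ray(b,(487/1.5,290/1.5),206),"post",ray(b,(430/1.5,279/1.5),170))
print("tip",[ray(b,np.array(q)/1.5,72)[:2].round(0) for q in((555,343),(622,334),(628,377),(566,387))])
save(b,"c.png",(232,140,342,275),5)
E
```

```text
blue top 44 [130.5 216. ] [532.1 297.   12. ]
amber top 52 [129.6 256.2] [417.3 295.2  12. ]
cry top 14 [280.5 222.7] [ 499.7 -127.8  110. ]
blue sc 86 [368.2 301.4] [530.7 297.5  10. ]
cry sc 10 [263.  168.5] [ 497.7 -129.5  110. ]
tray ((129.08868408203125, 237.03964233398438), (73.49578094482422, 31.10105323791504), 87.51044464111328) [array([577., 354.]), array([581., 264.]), array([370., 248.]), array([367., 335.])]
[113  40  51]
[107  18 130]
[ 19 146  89]
[107  18 129]
fl [414. -12. 104.]
fr [ 388. -221.  104.]
bl [706. -52. 104.]
br [ 679. -262.  104.]
pl [array([554., -75.]), array([ 539., -194.]), array([ 442., -184.]), array([456., -67.])]
knobtop [ 562.65109565 -231.55974812  206.        ] post [ 588.39892642 -140.63992921  170.        ]
tip [array([ 485., -379.]), array([ 501., -505.]), array([ 421., -511.]), array([ 404., -395.])]
```

View pics/c.png

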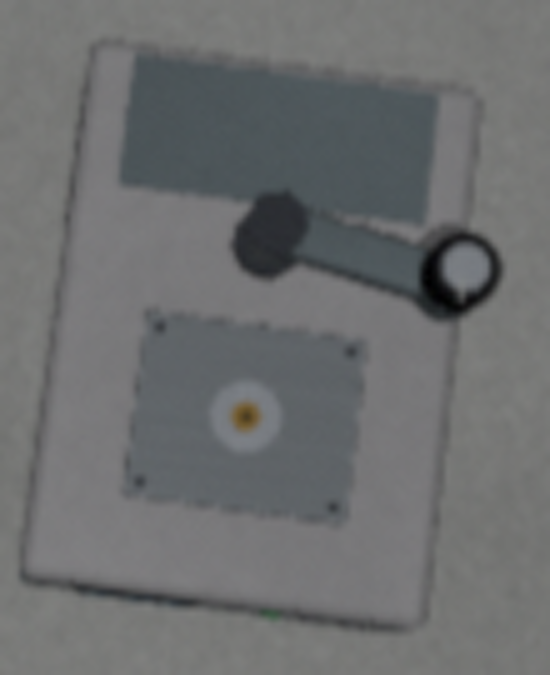

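The crop shows the crystal at (246,415), the hinge post at about (275,222) and the knob top at (465,268). That puts the crystal at about (499,-128.5), the instrument yaw at about -0.13 rad and the swing at about 1.38 rad. Next I move toward the blue disc.

Request:
arm_command(plan=[0.0306,0.0247,0.004,0,0,-0.0242,0.0306,0.0247,0.004,0,0,-0.0242,0.0306,0.0247,0.004,0,0,-0.0242,0.0306,0.0247,0.004,0,0,-0.0242,0.0306,0.0247,0.004,0,0,-0.0242,0.0306,0.0247,0.004,0,0,-0.0242,0.0306,0.0247,0.004,0,0,-0.0242,0.0306,0.0247,0.004,0,0,-0.0242,0.0306,0.0247,0.004,0,0,-0.0242,0.0306,0.0247,0.004,0,0,-0.0242,0.0306,0.0247,0.004,0,0,-0.0242,0.0306,0.0247,0.004,0,0,-0.0242], jaw=-0.06, force=30)

```text
time: 1.2
eef_pos: [561.3, -348.9, 301.5]
orientation: [-2.219, 2.224, -0.0]
wrist_force: [-0.1, -0.8, 0.5]
width: 0.469
```

Request:
arm_command(plan=[0,0.036,0,0,0,0,0,0.036,0,0,0,0,0,0.036,0,0,0,0,0,0.036,0,0,0,0,0,0.036,0,0,0,0,0,0.036,0,0,0,0,0,0.036,0,0,0,0,0,0.036,0,0,0,0,0,0.036,0,0,0,0,0,0.036,0,0,0,0,0,0.036,0,0,0,0,0,0.036,0,0,0,0])

```text
time: 2.2
eef_pos: [559.7, 83.2, 301.4]
orientation: [-2.22, 2.222, -0.0]
wrist_force: [0.8, 0.2, -0.5]
width: 0.472
```

Request:
arm_command(plan=[-0.0035,0.0267,-0.015,0,0,0,-0.0035,0.0267,-0.015,0,0,0,-0.0035,0.0267,-0.015,0,0,0,-0.0035,0.0267,-0.015,0,0,0,-0.0035,0.0267,-0.015,0,0,0,-0.0035,0.0267,-0.015,0,0,0,-0.0035,0.0267,-0.015,0,0,0,-0.0035,0.0267,-0.015,0,0,0,0,0,-0.03,0,0,0,0,0,-0.03,0,0,0,0,0,0,0,0,0,0,0,0,0,0,0])

```text
time: 3.2
eef_pos: [531.4, 294.7, 120.5]
orientation: [2.219, -2.22, -0.001]
wrist_force: [-0.2, -0.3, 1.1]
width: 0.466
```

```bash
python3 - <<'E'
from m import *
w=cap("wrist");save(w,"w1.png",s=1.2)
R=np.array(w["R"]);print("cam",-R.T@w["t"],R[2])
s=arm.get_state();print(s["eef_pos"],s["wrist_force"])
for ar,uv in blob(w,(0,0,512,384),(100,150,40),(130,255,255),100): print(ar,uv,ray(w,uv,12).round(1))
# tool axis at z=12 projected
e=s["eef_pos"];print(proj(w,[e[0],e[1],12]))
E
```

```text
cam [606.38270958 293.97029397 241.89327601] [-0.29476551 -0.00161421 -0.95556825]
[532.34483318 295.1132046  122.08490897] [1.11086203 0.19428091 0.79410236]
771 [248. 190.] [533.1 297.2  12. ]
[250.87678143 190.99755114]
```

View pics/w1.png

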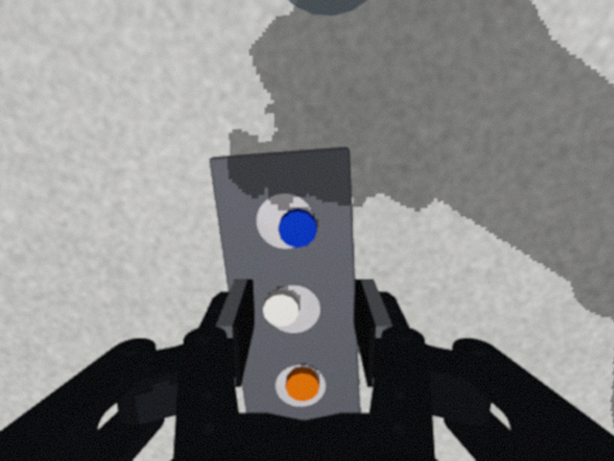

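The wrist view shows the blue disc at (298,228) in the 1.2× picture, with the white and amber discs below it. The fingers straddle the row and have room. Descending.

Request:
arm_command(plan=[0.001,0.002,-0.0145,0,0,0,0,0,-0.0145,0,0,0,0,0,-0.0145,0,0,0,0,0,-0.0145,0,0,0,0,0,-0.0145,0,0,0,0,0,-0.0145,0,0,0,0,0,0,0,0,0,0,0,0,0,0,0])

```text
time: 3.92
eef_pos: [533.7, 297.2, 35.3]
orientation: [-2.22, 2.222, -0.0]
wrist_force: [0.1, 0.4, 0.9]
width: 0.47
```

Request:
arm_command(plan=[0,0,-0.0022,0,0,0,0,0,-0.0022,0,0,0,0,0,0,0,0,0,0,0,0,0,0,0])

```text
time: 4.25
eef_pos: [533.3, 297.3, 30.5]
orientation: [-2.22, 2.222, -0.0]
wrist_force: [-0.6, 0.5, -0.3]
width: 0.465
```

Request:
arm_command(plan=[0,0,0,0,0,0,0,0,0,0,0,0,0,0,0,0,0,0,0,0,0,0,0,0,0,0,0,0,0,0,0,0,0,0,0,0], jaw=-1, force=30)

```text
time: 4.75
eef_pos: [533.2, 297.3, 30.4]
orientation: [-2.22, 2.222, -0.0]
wrist_force: [-1.2, -1.1, 5.4]
width: 0.257
```

```bash
python3 - <<'E'
from m import *
w=cap("wrist");s=arm.get_state();print(s["eef_pos"],s["wrist_force"],s["width"])
save(w,"w2.png",(130,120,390,320),2.5)
E
```

```text
[533.24664014 297.25181911  30.3924479 ] [-1.57108675 -0.73200488  6.4685565 ] 0.2545924604902557
```

View pics/w2.png

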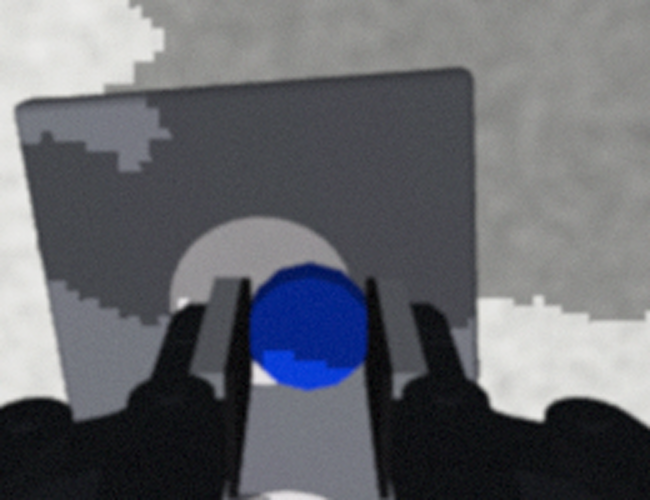

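The disc (310,325) sits squarely between the pads. The fingertips just touch the tray at about 6 N, so I'll regrip slightly higher to keep the tips off the crystal plate later.

Request:
arm_command(plan=[0,0,0,0,0,0,0,0,0,0,0,0,0,0,0.001,0,0,0,0,0,0.001,0,0,0,0,0,0,0,0,0], jaw=-0.25)

```text
time: 5.22
eef_pos: [533.1, 297.2, 32.1]
orientation: [-2.221, 2.222, -0.0]
wrist_force: [0.1, 0.5, -0.0]
width: 0.371
```

Request:
arm_command(plan=[0,0,0,0,0,0,0,0,0,0,0,0,0,0,0,0,0,0,0,0,0,0,0,0,0,0,0,0,0,0], jaw=-1)

```text
time: 5.63
eef_pos: [533.1, 297.3, 32.1]
orientation: [-2.221, 2.222, -0.0]
wrist_force: [-2.7, -1.3, 5.1]
width: 0.259
```

Request:
arm_command(plan=[0,0,0.005,0,0,0,0,0,0.01,0,0,0,0,0,0.02,0,0,0,0,0,0.03,0,0,0,0,0,0.03,0,0,0,0,0,0.035,0,0,0,0,0,0.035,0,0,0,0,0,0.035,0,0,0,0,0,0,0,0,0])

```text
time: 6.38
eef_pos: [535.1, 298.9, 239.9]
orientation: [-2.214, 2.216, -0.004]
wrist_force: [0.0, 1.1, 0.3]
width: 0.25
```

```bash
python3 - <<'E'
from m import *
w=cap("wrist");s=arm.get_state();print(s["eef_pos"],s["wrist_force"],s["width"])
for ar,uv in blob(w,(0,0,512,384),(100,150,40),(130,255,255),100): print(ar,uv,ray(w,uv,s["eef_pos"][2]-17).round(1),proj(w,s["eef_pos"]-[0,0,17]))
E
```

```text
[534.37370756 298.1985101  236.66049526] [ 0.69830057  0.59249665 -0.71361285] 0.24659627904011128
1893 [253.  248.5] [535.6 298.  219.7] [252.65834234 250.69699143]
```

Request:
arm_command(plan=[-0.0025,-0.029,0.001,0,0,0,-0.0025,-0.032,0.001,0,0,0,-0.0025,-0.032,0,0,0,0,-0.0025,-0.032,0,0,0,0,-0.0025,-0.032,0,0,0,0,-0.0025,-0.032,0,0,0,0,-0.0025,-0.032,0,0,0,0,-0.0025,-0.032,0,0,0,0,-0.0025,-0.032,0,0,0,0,-0.0025,-0.032,0,0,0,0,-0.0025,-0.032,0,0,0,0,-0.0025,-0.019,0,0,0,0])

```text
time: 7.43
eef_pos: [502.0, -74.2, 233.6]
orientation: [2.217, -2.224, -0.0]
wrist_force: [0.2, -0.4, -0.8]
width: 0.251
```

Request:
arm_command(plan=[0,0,0,0,0,0,0,0,0,0,0,0,0,0,0,0,0,0])

```text
time: 7.68
eef_pos: [502.9, -70.1, 233.7]
orientation: [-2.221, 2.222, 0.001]
wrist_force: [-0.5, -0.3, -0.1]
width: 0.25
```

```bash
python3 - <<'E'
from m import *
w=cap("wrist");b=cap("top");s=arm.get_state();print(s["eef_pos"],s["wrist_force"],s["width"])
for ar,uv in blob(w,(0,0,512,384),(5,110,40),(25,255,255),8): print(ar,uv,ray(w,uv,110).round(1))
save(w,"w3.png",s=1.2)
E
```

```text
[503.08699587 -69.63476576 233.80161452] [ 0.62599949 -0.07191822 -0.54583229] 0.24758659186166684
265 [326.4 191.1] [ 499.2 -129.   110. ]
```

View pics/w3.png

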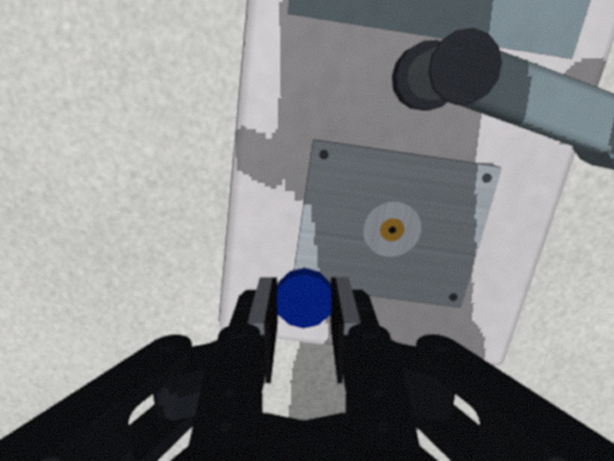

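The crystal shows at (392,230) in the 1.2× picture, which gives (499.2,-129.0) and agrees with the top view. The post top is at (465,65). Moving over it and lowering.

Request:
arm_command(plan=[-0.001,-0.015,0,0,0,0,-0.001,-0.015,0,0,0,0,-0.001,-0.015,-0.01,0,0,0,-0.001,-0.0143,-0.015,0,0,0,0,0,-0.018,0,0,0,0,0,-0.018,0,0,0,0,0,-0.018,0,0,0,0,0,-0.012,0,0,0,0,0,0,0,0,0,0,0,0,0,0,0,0,0,0,0,0,0])

```text
time: 8.7
eef_pos: [499.6, -129.6, 143.6]
orientation: [-2.221, 2.221, -0.001]
wrist_force: [0.5, -0.2, -0.5]
width: 0.25
```

```bash
python3 - <<'E'
from m import *
s=arm.get_state();print(s["eef_pos"],s["wrist_force"],s["width"])
import cv2
c=cv2.imread("pics/w3.png")
w=cap("wrist")
for ar,uv in blob(w,(0,0,512,384),(100,150,40),(130,255,255),100): print(ar,uv,ray(w,uv,s["eef_pos"][2]-18).round(1))
# old view: same camera orientation, shift t
d=s["eef_pos"]-np.array([503.09,-69.63,233.80])
P={"post":((387.5,54),170),"c1":((314/1.2,140/1.2),110),"c2":((500/1.2,165/1.2),110),"c3":((461/1.2,307/1.2),110)}
for k,(uv,z) in P.items(): print(k,(ray(w,uv,z+d[2])-d).round(1))
E
```

```text
[ 499.60691124 -129.61043787  143.63894975] [ 0.46914377 -0.18752736 -0.49552706] 0.24993255241331355
1883 [253.  248.4] [ 501.1 -130.6  125.6]
post [ 594.8 -141.8  170. ]
c1 [557.3 -77.  110. ]
c2 [ 541.9 -193.9  110. ]
c3 [ 442.3 -181.2  110. ]
```

Request:
arm_command(plan=[-0.0008,0.0007,-0.002,0,0,0,0,0,-0.002,0,0,0,0,0,-0.0015,0,0,0,0,0,-0.001,0,0,0,0,0,0,0,0,0,0,0,0,0,0,0])

```text
time: 9.25
eef_pos: [498.3, -129.5, 136.4]
orientation: [-2.221, 2.222, 0.0]
wrist_force: [0.2, -0.1, -0.3]
width: 0.25
```

Request:
arm_command(plan=[0,0,-0.0005,0,0,0,0,0,0,0,0,0,0,0,0,0,0,0])

```text
time: 9.5
eef_pos: [498.4, -129.5, 136.2]
orientation: [-2.221, 2.222, -0.0]
wrist_force: [-2.1, 0.1, 5.8]
width: 0.251
```

Contact at 5.8 N. Releasing and lifting.

Request:
arm_command(plan=[0,0,0.0003,0,0,0,0,0,0,0,0,0,0,0,0,0,0,0,0,0,0,0,0,0,0,0,0,0,0,0], jaw=0.0)

```text
time: 9.92
eef_pos: [498.2, -129.4, 136.1]
orientation: [-2.221, 2.222, 0.0]
wrist_force: [-0.3, -0.3, 0.3]
width: 0.5
```

Request:
arm_command(plan=[0,0,0.01,0,0,0,0,0,0.015,0,0,0,0,0,0.02,0,0,0,0,0,0.03,0,0,0,0,0,0.03,0,0,0,0,0,0.02,0,0,0,0,0,0.015,0,0,0,0,0,0,0,0,0,0,0,0,0,0,0])

```text
time: 10.67
eef_pos: [498.5, -129.5, 277.3]
orientation: [-2.22, 2.221, -0.003]
wrist_force: [0.4, 0.8, -0.5]
width: 0.496
```

```bash
python3 - <<'E'
from m import *
w=cap("wrist");s=arm.get_state();print(s["eef_pos"],s["wrist_force"],s["width"])
for ar,uv in blob(w,(0,0,512,384),(100,150,40),(130,255,255),100): print(ar,uv,ray(w,uv,117).round(1))
save(w,"w4.png",(100,80,400,320),2.2)
b=cap("top")
for ar,uv in blob(b,(250,170,310,250),(100,150,40),(130,255,255),3): print("top",ar,uv,ray(b,uv,117).round(1))
E
```

```text
[ 498.08011766 -129.39137586  276.34201342] [ 0.01686474 -0.27878198 -0.57262575] 0.49754192916695433
510 [253.  174.7] [ 498.8 -130.5  117. ]
```

View pics/w4.png

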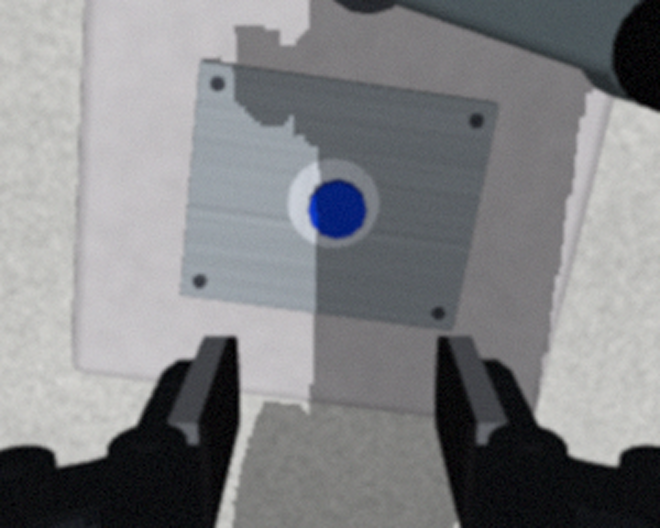

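The disc at (337,208) lies flat inside the white ring centred at (333,202), so it's about 1.5 mm off centre. Next I straddle the knob loosely with the jaws along the arm's tangent.

Request:
arm_command(plan=[0.006,-0.0102,0,0,0,0.1246,0.006,-0.0102,0,0,0,0.1246,0.0065,-0.0102,0,0,0,0.1246,0.0065,-0.0102,0,0,0,0.1246,0.0065,-0.0102,0,0,0,0.1246,0.0065,-0.0102,0,0,0,0.1246,0.0065,-0.0102,0,0,0,0.1246,0.0065,-0.0102,0,0,0,0.1246,0.0065,-0.0102,0,0,0,0.1246,0.007,-0.0102,0,0,0,0.1246,0,0,0,0,0,0,0,0,0,0,0,0], jaw=0.55)

```text
time: 11.77
eef_pos: [562.3, -231.6, 274.9]
orientation: [-3.098, 0.515, 0.003]
wrist_force: [-0.3, -0.1, 0.2]
width: 0.77
```

```bash
python3 - <<'E'
from m import *
w=cap("wrist");s=arm.get_state();print(s["eef_pos"],s["joint_pos"],s["wrist_force"],s["width"])
x=Ro.from_rotvec(s["orientation"]).apply([1,0,0]);print(np.degrees(np.arctan2(x[1],x[0])))
save(w,"w5.png",s=1.2);print(proj(w,[562.6,-231.6,206])*1.2)
E
```

```text
[ 562.22423654 -231.02059492  275.19702402] [ 0.48244846  0.31193005 -0.24711257  1.72275598  0.08294695  1.11900827
 -0.11909142] [ 0.16015237 -0.17038014 -0.01723618] 0.7751703132496851
-18.878195755483
[303.52279436 252.76151655]
```

View pics/w5.png

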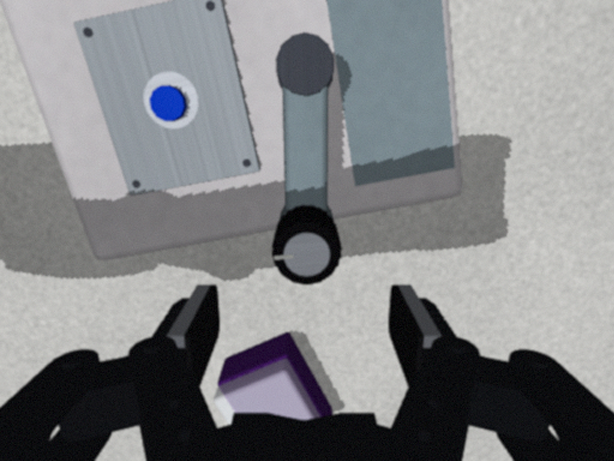

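The knob top is at (307,253), within about 3 px of the prediction and centred between the open fingers. The arm bar runs up to the post at (305,63). Descending around the knob.

Request:
arm_command(plan=[0,0,-0.013,0,0,0,0,0,-0.013,0,0,0,0,0,-0.013,0,0,0,0,0,-0.013,0,0,0,0,0,-0.013,0,0,0,0,0,-0.013,0,0,0,0,0,0,0,0,0])

```text
time: 12.4
eef_pos: [561.5, -230.9, 195.0]
orientation: [-3.099, 0.509, 0.006]
wrist_force: [-0.6, 0.5, -0.6]
width: 0.773
```

```bash
python3 - <<'E'
import numpy as np
P=np.array([593.4,-141.3]);r=95
# pad clearance: opening ~66 -> half 33-18=15 lag; gripper leads knob by 15mm ->offset along tangent
th0=np.radians(251.4);N=24
ths=th0-np.linspace(0,1.379,N+1)
q=np.array([P+r*np.array([np.cos(t),np.sin(t)])+15*np.array([np.sin(t),-np.cos(t)]) for t in ths])
print(q[0]);print(np.diff(q,axis=0).round(4));print(q[-1],1.379/N)
E
```

```text
[ 548.88233947 -226.55360931]
[[-4.8224  2.6972]
 [-4.6595  2.9697]
 [-4.4813  3.2324]
 [-4.2883  3.4844]
 [-4.0811  3.7249]
 [-3.8605  3.9531]
 [-3.6271  4.1683]
 [-3.3817  4.3697]
 [-3.1252  4.5567]
 [-2.8584  4.7286]
 [-2.5821  4.885 ]
 [-2.2973  5.0252]
 [-2.0049  5.1488]
 [-1.706   5.2555]
 [-1.4013  5.3448]
 [-1.0921  5.4164]
 [-0.7792  5.4702]
 [-0.4638  5.5059]
 [-0.1469  5.5235]
 [ 0.1706  5.5228]
 [ 0.4874  5.5039]
 [ 0.8027  5.4668]
 [ 1.1153  5.4117]
 [ 1.4243  5.3387]]
[ 501.22358039 -113.84990586] 0.057458333333333333
```

Request:
arm_command(plan=[-0.0065,0.0022,0,0,0,0,-0.0065,0.0022,0,0,0,0,-0.0048,0.0027,0,0,0,-0.0575,-0.0047,0.003,0,0,0,-0.0575,-0.0045,0.0032,0,0,0,-0.0575,-0.0043,0.0035,0,0,0,-0.0575,-0.0041,0.0037,0,0,0,-0.0575,-0.0039,0.004,0,0,0,-0.0575,-0.0036,0.0042,0,0,0,-0.0575,-0.0034,0.0044,0,0,0,-0.0575,-0.0031,0.0046,0,0,0,-0.0575,-0.0029,0.0047,0,0,0,-0.0575])

```text
time: 13.4
eef_pos: [510.1, -189.2, 199.2]
orientation: [-2.826, 1.372, -0.003]
wrist_force: [1.5, -2.4, -1.2]
width: 0.775
```

Request:
arm_command(plan=[-0.0026,0.0049,0,0,0,-0.0575,-0.0023,0.005,0,0,0,-0.0575,-0.002,0.0051,0,0,0,-0.0575,-0.0017,0.0053,0,0,0,-0.0575,-0.0014,0.0053,0,0,0,-0.0575,-0.0011,0.0054,0,0,0,-0.0575,-0.0008,0.0055,0,0,0,-0.0575,-0.0005,0.0055,0,0,0,-0.0575,-0.0001,0.0055,0,0,0,-0.0575,0,0,0,0,0,0])

```text
time: 14.23
eef_pos: [497.7, -140.8, 199.1]
orientation: [-2.382, 2.048, -0.002]
wrist_force: [-0.3, -0.3, -0.7]
width: 0.773
```

```bash
python3 - <<'E'
from m import *
w=cap("wrist");s=arm.get_state();print(s["eef_pos"],s["joint_pos"],s["wrist_force"],s["width"])
save(w,"w6.png",s=1.2)
E
```

```text
[ 497.86825687 -141.19172039  199.03080587] [ 0.24397044  0.234214   -0.10579263  2.00654524  0.03119872  0.90095142
 -1.29492771] [-0.09723902 -0.23600435 -0.28255507] 0.7755134560661348
```

View pics/w6.png

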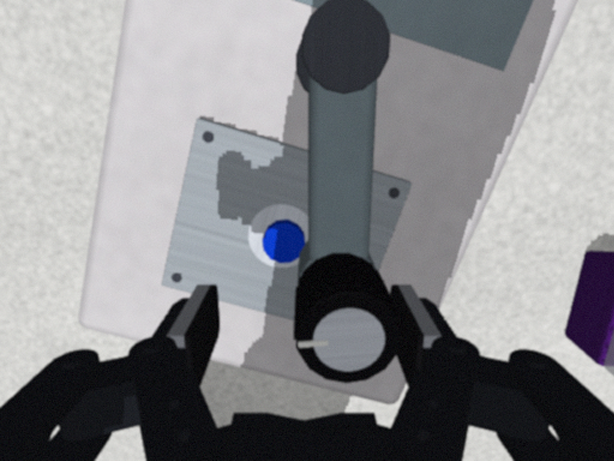

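The arm follows: the knob (350,340) rests against the right-hand pad and the disc is undisturbed at (283,240). Pushing the rest of the way home.

Request:
arm_command(plan=[0.0002,0.0055,0,0,0,-0.0575,0.0005,0.0055,0,0,0,-0.0575,0.0008,0.0055,0,0,0,-0.0575,0.0008,0.004,0,0,0,-0.0575,0.0005,0.003,0,0,0,-0.04,0,0,0,0,0,0])

```text
time: 14.78
eef_pos: [501.0, -117.9, 198.8]
orientation: [-2.088, 2.347, -0.001]
wrist_force: [-0.3, 1.0, -0.1]
width: 0.778
```

Request:
arm_command(plan=[0.0003,0.002,0,0,0,-0.01,0.0003,0.002,0,0,0,0,0,0,0,0,0,0])

```text
time: 15.03
eef_pos: [501.2, -114.0, 198.3]
orientation: [-2.077, 2.357, 0.0]
wrist_force: [-0.0, -0.9, 1.8]
width: 0.774
```

Request:
arm_command(plan=[0.0002,0.0015,0,0,0,0,0,0,0,0,0,0])

```text
time: 15.2
eef_pos: [501.4, -112.7, 198.2]
orientation: [2.076, -2.357, -0.0]
wrist_force: [-1.5, -3.6, 1.8]
width: 0.774
```

Request:
arm_command(plan=[0.0002,0.0015,0,0,0,0,0,0,0,0,0,0])

```text
time: 15.37
eef_pos: [501.5, -112.4, 198.2]
orientation: [2.074, -2.358, 0.001]
wrist_force: [-2.8, -9.7, 3.0]
width: 0.777
```

Request:
arm_command(plan=[0.0002,0.0015,0,0,0,0,0,0,0,0,0,0])

```text
time: 15.53
eef_pos: [501.5, -112.0, 198.3]
orientation: [2.073, -2.358, 0.003]
wrist_force: [-3.4, -15.8, 3.1]
width: 0.782
```

The arm is home against its stop, with about 16 N of reaction. Backing off to centre on the knob and winding the wrist anticlockwise for turning range.

Request:
arm_command(plan=[-0.0015,-0.01,0,0,0,0,-0.0015,-0.0095,-0.001,0,0,0,0,0,-0.001,0,0,0.1246,0,0,0,0,0,0.1246,0,0,0,0,0,0.1246,0,0,0,0,0,0.1246,0,0,0,0,0,0.1246,0,0,0,0,0,0.1246,0,0,0,0,0,0.1246,0,0,0,0,0,0.1246,0,0,0,0,0,0.1246,0,0,0,0,0,0])

```text
time: 16.53
eef_pos: [498.9, -129.2, 196.0]
orientation: [-3.014, 0.883, 0.0]
wrist_force: [0.2, -0.3, 0.5]
width: 0.773
```

```bash
cat > st.py <<'E'
from m import *
s=arm.get_state();x=Ro.from_rotvec(s["orientation"]).apply([1,0,0])
print("t",s["time"],s["eef_pos"].round(1),"yaw",np.arctan2(x[1],x[0]).round(3),"j7",s["joint_pos"][6].round(3),"F",s["wrist_force"].round(1),"T",s["ft_torque"].round(3),s["width"])
E
python3 st.py; python3 - <<'E'
from m import *
w=cap("wrist");b=cap("top");save(b,"c7.png",(240,140,330,270),5)
np.save("b.npy",b["pixels"])
g=cv2.cvtColor(w["pixels"],cv2.COLOR_RGB2GRAY)
cv2.imwrite("pics/w7.png",cv2.resize(w["pixels"][:,:,::-1],None,fx=1.2,fy=1.2))
print(proj(w,[499.2,-129,206])*1.2, proj(b,[499.2,-129,206]))
E
```

```text
t 16.5333 [ 498.9 -129.2  196. ] yaw -0.57 j7 -0.511 F [ 0.2 -0.3  0.5] T [ 0.041 -0.003 -0.024] 0.7728337294414959
[302.02559755 339.14841575] [284.11228412 219.0007694 ]
```

View pics/w7.png

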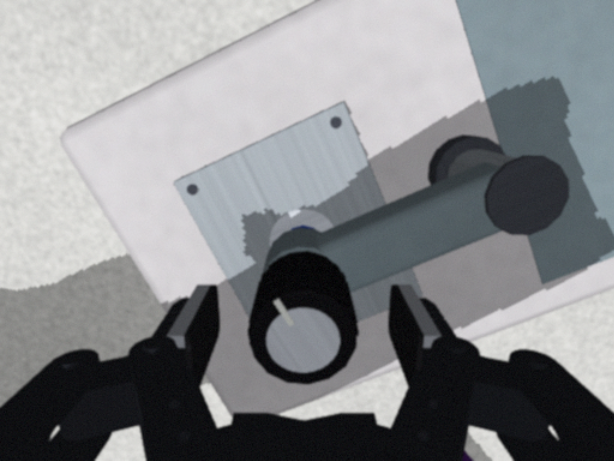

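The knob is at (303,340) against a predicted (302,339), so it's centred and home. Winding back further, then gripping.

Request:
arm_command(plan=[0,0,0,0,0,0.1246,0,0,0,0,0,0.1246,0,0,0,0,0,0.1246,0,0,0,0,0,0.1246,0,0,0,0,0,0.1246,0,0,0,0,0,0.1246,0,0,0,0,0,0.1246,0,0,0,0,0,0.1246,0,0,0,0,0,0.1246,0,0,0,0,0,0.1246,0,0,0,0,0,0.1246,0,0,0,0,0,0.1246])

```text
time: 17.63
eef_pos: [498.9, -129.1, 196.1]
orientation: [-2.815, -1.395, 0.0]
wrist_force: [-0.5, 0.3, -0.1]
width: 0.772
```

Request:
arm_command(plan=[0,0,0,0,0,0.1246,0,0,0,0,0,0.1246,0,0,0,0,0,0.1246,0,0,0,0,0,0.1246,0,0,0,0,0,0.1246,0,0,0,0,0,0.1246,0,0,0,0,0,0.1246,0,0,0,0,0,0.1246,0,0,0,0,0,0.1246,0,0,0,0,0,0.1246,0,0,0,0,0,0.1,0,0,0,0,0,0])

```text
time: 18.63
eef_pos: [498.9, -129.1, 196.0]
orientation: [-1.332, -2.845, -0.0]
wrist_force: [0.1, -0.2, 0.2]
width: 0.775
```

```bash
python3 st.py
```

```text
t 18.6333 [ 498.9 -129.1  196. ] yaw 2.266 j7 2.167 F [ 0.1 -0.2  0.2] T [ 0.061 -0.025  0.021] 0.7745504110173546
```

Request:
arm_command(plan=[0,0,0,0,0,0.12,0,0,0,0,0,0.12,0,0,0,0,0,0.12,0,0,0,0,0,0])

```text
time: 18.97
eef_pos: [498.9, -129.1, 196.0]
orientation: [-0.803, -3.037, -0.0]
wrist_force: [-0.7, 0.8, 0.0]
width: 0.779
```

Request:
arm_command(plan=[0,0,0,0,0,0,0,0,0,0,0,0,0,0,0,0,0,0,0,0,0,0,0,0,0,0,0,0,0,0,0,0,0,0,0,0,0,0,0,0,0,0,0,0,0,0,0,0], jaw=-1, force=60)

```text
time: 19.63
eef_pos: [498.8, -129.0, 196.4]
orientation: [-0.809, -3.036, 0.001]
wrist_force: [-2.3, 0.9, 4.7]
width: 0.401
```

```bash
python3 st.py
```

```text
t 19.6333 [ 498.8 -129.   196.4] yaw 2.621 j7 2.495 F [-2.3  0.9  4.7] T [-0.002  0.632  0.019] 0.40148029901487087
```

Gripped and well centred (lateral force about 2 N). Turning clockwise, watching the moment about z.

Request:
arm_command(plan=[0,0,0,0,0,-0.1,0,0,0,0,0,-0.1,0,0,0,0,0,-0.1,0,0,0,0,0,-0.1,0,0,0,0,0,-0.1,0,0,0,0,0,-0.1,0,0,0,0,0,-0.1,0,0,0,0,0,-0.1,0,0,0,0,0,-0.1,0,0,0,0,0,-0.1])

```text
time: 20.47
eef_pos: [498.3, -128.1, 196.4]
orientation: [-2.169, -2.271, 0.001]
wrist_force: [-7.1, 6.3, 9.0]
width: 0.404
```

```bash
python3 st.py
```

```text
t 20.4667 [ 498.3 -128.1  196.4] yaw 1.617 j7 1.562 F [-7.1  6.3  9. ] T [1.302 1.664 0.201] 0.4042576214791206
```

Free-running torque is 0.20 N m, as described. I'll shift the wrist slightly to take off the side load and keep turning.

Request:
arm_command(plan=[-0.0006,0.0012,0,0,0,-0.08,0,0,0,0,0,-0.08,0,0,0,0,0,-0.08,0,0,0,0,0,-0.08,0,0,0,0,0,-0.08])

```text
time: 20.88
eef_pos: [498.3, -127.4, 196.4]
orientation: [-2.577, -1.796, 0.0]
wrist_force: [-2.3, 2.4, 4.1]
width: 0.405
```

```bash
python3 st.py
```

```text
t 20.8833 [ 498.3 -127.4  196.4] yaw 1.217 j7 1.185 F [-2.3  2.4  4.1] T [0.551 0.502 0.199] 0.4048719050411632
```

Request:
arm_command(plan=[-0.0002,0.0004,0,0,0,-0.08,0,0,0,0,0,-0.08,0,0,0,0,0,-0.08,0,0,0,0,0,-0.08,0,0,0,0,0,-0.08,0,0,0,0,0,-0.08])

```text
time: 21.38
eef_pos: [498.5, -126.9, 196.5]
orientation: [2.93, 1.133, 0.001]
wrist_force: [0.2, 2.6, 0.8]
width: 0.404
```

```bash
python3 st.py
```

```text
t 21.3833 [ 498.5 -126.9  196.5] yaw 0.738 j7 0.731 F [0.2 2.6 0.8] T [ 0.593 -0.283  0.164] 0.40374351160237093
```

Request:
arm_command(plan=[0,0,0,0,0,-0.08,0,0,0,0,0,-0.08,0,0,0,0,0,-0.08,0,0,0,0,0,-0.08,0,0,0,0,0,-0.08,0,0,0,0,0,0])

```text
time: 21.88
eef_pos: [498.9, -126.6, 196.5]
orientation: [-3.097, -0.526, -0.003]
wrist_force: [4.5, 2.1, -0.2]
width: 0.407
```

```bash
python3 st.py
```

```text
t 21.8833 [ 498.9 -126.6  196.5] yaw 0.336 j7 0.35 F [ 4.5  2.1 -0.2] T [ 0.664 -0.806  0.164] 0.4070103358823867
```

Request:
arm_command(plan=[0.0006,0,0,0,0,-0.08,0,0,0,0,0,-0.08,0,0,0,0,0,-0.08,0,0,0,0,0,-0.08,0,0,0,0,0,-0.08])

```text
time: 22.3
eef_pos: [499.5, -126.6, 196.6]
orientation: [-3.14, 0.096, -0.002]
wrist_force: [3.5, 4.0, 0.8]
width: 0.405
```

```bash
python3 st.py
```

```text
t 22.3 [ 499.5 -126.6  196.6] yaw -0.061 j7 -0.029 F [3.5 4.  0.8] T [ 0.864 -0.692  0.311] 0.40529961039251744
```

The tip has reached the disc (0.31 N m). Small steps from here.

Request:
arm_command(plan=[0,0,0,0,0,-0.05,0,0,0,0,0,-0.05,0,0,0,0,0,-0.05])

```text
time: 22.55
eef_pos: [499.7, -126.6, 196.7]
orientation: [-3.124, 0.328, -0.003]
wrist_force: [4.4, 3.8, 1.8]
width: 0.405
```

```bash
python3 st.py
```

```text
t 22.55 [ 499.7 -126.6  196.7] yaw -0.209 j7 -0.17 F [4.4 3.8 1.8] T [ 0.871 -0.895  0.314] 0.4047497658406952
```

Request:
arm_command(plan=[0,0,0,0,0,-0.05,0,0,0,0,0,-0.05])

```text
time: 22.72
eef_pos: [499.8, -126.7, 196.7]
orientation: [-3.103, 0.484, -0.003]
wrist_force: [5.6, 3.6, 0.4]
width: 0.404
```

```bash
python3 st.py
```

```text
t 22.7167 [ 499.8 -126.7  196.7] yaw -0.309 j7 -0.266 F [5.6 3.6 0.4] T [ 0.792 -1.014  0.335] 0.4040681904256811
```

Request:
arm_command(plan=[0,0,0,0,0,-0.05,0,0,0,0,0,-0.05])

```text
time: 22.88
eef_pos: [499.9, -126.7, 196.8]
orientation: [-3.075, 0.638, -0.004]
wrist_force: [6.2, 2.9, 0.5]
width: 0.408
```

```bash
python3 st.py
```

```text
t 22.8833 [ 499.9 -126.7  196.8] yaw -0.409 j7 -0.361 F [6.2 2.9 0.5] T [ 0.756 -1.209  0.329] 0.408220565677811
```

Request:
arm_command(plan=[0,0,0,0,0,-0.05,0,0,0,0,0,-0.05])

```text
time: 23.05
eef_pos: [500.0, -126.8, 196.8]
orientation: [-3.039, 0.791, -0.004]
wrist_force: [5.4, 3.2, 1.0]
width: 0.404
```

```bash
python3 st.py
```

```text
t 23.05 [ 500.  -126.8  196.8] yaw -0.509 j7 -0.457 F [5.4 3.2 1. ] T [ 0.618 -1.281  0.39 ] 0.4040220847126308
```

Request:
arm_command(plan=[0,0,0,0,0,-0.05,0,0,0,0,0,-0.05])

```text
time: 23.22
eef_pos: [500.0, -126.9, 196.8]
orientation: [-2.996, 0.942, -0.004]
wrist_force: [6.4, 2.4, 0.2]
width: 0.401
```

```bash
python3 st.py
```

```text
t 23.2167 [ 500.  -126.9  196.8] yaw -0.609 j7 -0.552 F [6.4 2.4 0.2] T [ 0.511 -1.273  0.36 ] 0.40108488988246743
```

Request:
arm_command(plan=[0,0,0,0,0,-0.05])

```text
time: 23.3
eef_pos: [500.1, -126.9, 196.8]
orientation: [-2.971, 1.017, -0.004]
wrist_force: [6.1, 2.5, 1.2]
width: 0.408
```

```bash
python3 st.py
```

```text
t 23.3 [ 500.1 -126.9  196.8] yaw -0.659 j7 -0.6 F [6.1 2.5 1.2] T [ 0.427 -1.445  0.403] 0.40811139206642316
```

Request:
arm_command(plan=[0,0,0,0,0,-0.04,0,0,0,0,0,-0.04])

```text
time: 23.47
eef_pos: [500.2, -126.9, 196.9]
orientation: [-2.929, 1.134, -0.004]
wrist_force: [6.0, 2.1, -0.2]
width: 0.405
```

```bash
python3 st.py
```

```text
t 23.4667 [ 500.2 -126.9  196.9] yaw -0.739 j7 -0.676 F [ 6.   2.1 -0.2] T [ 0.35  -1.54   0.403] 0.40468423500011047
```

Request:
arm_command(plan=[0,0,0,0,0,-0.04,0,0,0,0,0,-0.04])

```text
time: 23.63
eef_pos: [500.3, -127.0, 196.9]
orientation: [-2.881, 1.25, -0.005]
wrist_force: [6.8, 1.3, -1.7]
width: 0.405
```

```bash
python3 st.py
```

```text
t 23.6333 [ 500.3 -127.   196.9] yaw -0.819 j7 -0.752 F [ 6.8  1.3 -1.7] T [ 0.261 -1.582  0.412] 0.40521728872981255
```

Request:
arm_command(plan=[0,0,0,0,0,-0.04,0,0,0,0,0,-0.04])

```text
time: 23.8
eef_pos: [500.3, -127.1, 196.9]
orientation: [-2.828, 1.364, -0.005]
wrist_force: [7.9, 1.2, -0.2]
width: 0.402
```

```bash
python3 st.py
```

```text
t 23.8 [ 500.3 -127.1  196.9] yaw -0.899 j7 -0.829 F [ 7.9  1.2 -0.2] T [ 0.24  -1.696  0.46 ] 0.4022915792360407
```

Request:
arm_command(plan=[0,0,0,0,0,-0.04,0,0,0,0,0,-0.04])

```text
time: 23.97
eef_pos: [500.4, -127.1, 196.9]
orientation: [-2.771, 1.477, -0.005]
wrist_force: [7.5, 1.0, -0.5]
width: 0.408
```

```bash
python3 st.py
```

```text
t 23.9667 [ 500.4 -127.1  196.9] yaw -0.979 j7 -0.906 F [ 7.5  1.  -0.5] T [ 0.184 -1.762  0.014] 0.40786116956718077
```

The first click came: torque broke from 0.46 to 0.01 N m. I'll advance slightly so the clutch settles into its notch, checking as I go.

Request:
arm_command(plan=[0,0,0,0,0,-0.04,0,0,0,0,0,-0.04])

```text
time: 24.13
eef_pos: [500.5, -127.2, 196.9]
orientation: [-2.709, 1.586, -0.005]
wrist_force: [9.9, 0.2, -2.7]
width: 0.404
```

```bash
python3 st.py
```

```text
t 24.1333 [ 500.5 -127.2  196.9] yaw -1.059 j7 -0.982 F [ 9.9  0.2 -2.7] T [ 0.072 -2.051  0.063] 0.40384476788355134
```

Request:
arm_command(plan=[0,0,0,0,0,-0.04,0,0,0,0,0,0])

```text
time: 24.3
eef_pos: [500.5, -127.3, 196.9]
orientation: [-2.677, 1.641, -0.005]
wrist_force: [8.6, 0.3, -1.5]
width: 0.403
```

```bash
python3 st.py
```

```text
t 24.3 [ 500.5 -127.3  196.9] yaw -1.1 j7 -1.021 F [ 8.6  0.3 -1.5] T [-0.047 -1.953  0.123] 0.4033827404394898
```

Request:
arm_command(plan=[0,0,0,0,0,-0.03,0,0,0,0,0,-0.03,0,0,0,0,0,0])

```text
time: 24.55
eef_pos: [500.5, -127.3, 196.9]
orientation: [-2.627, 1.72, -0.005]
wrist_force: [8.6, -1.8, -1.5]
width: 0.405
```

```bash
python3 st.py
```

```text
t 24.55 [ 500.5 -127.3  196.9] yaw -1.159 j7 -1.078 F [ 8.6 -1.8 -1.5] T [-0.205 -1.974  0.365] 0.4050118688158293
```

Torque is climbing again (0.37 N m), so the clutch is seated in the next notch after exactly one click. Stopping here, then releasing and retreating upward.

Request:
arm_command(plan=[0,0,0,0,0,0,0,0,0,0,0,0,0,0,0,0,0,0,0,0,0,0,0,0,0,0,0,0,0,0], jaw=0.4)

```text
time: 24.97
eef_pos: [498.6, -127.4, 196.1]
orientation: [2.631, -1.716, -0.0]
wrist_force: [-0.5, 0.1, 0.9]
width: 0.698
```

Request:
arm_command(plan=[0,0,0.01,0,0,0,0,0,0.02,0,0,0,0,0,0.03,0,0,0,0,0,0.03,0,0,0,0,0,0.03,0,0,0,0,0,0.015,0,0,0,0,0,0,0,0,0,0,0,0,0,0,0])

```text
time: 25.63
eef_pos: [498.9, -127.5, 332.4]
orientation: [-2.631, 1.715, -0.003]
wrist_force: [0.5, -0.3, -1.1]
width: 0.702
```

Request:
arm_command(plan=[-0.01,0.03,0,0,0,0,-0.01,0.03,0,0,0,0,-0.01,0.03,0,0,0,0,0,0.03,0,0,0,0,0,0.03,0,0,0,0,0,0.03,0,0,0,0,0,0,0,0,0,0,0,0,0,0,0,0])

```text
time: 26.3
eef_pos: [468.2, 53.9, 330.4]
orientation: [2.634, -1.711, -0.002]
wrist_force: [-0.5, -1.0, 1.2]
width: 0.703
```

```bash
python3 st.py; python3 - <<'E'
from m import *
a=cap("scene");b=cap("top")
A=cv2.resize(a["pixels"][130:230,170:330],None,fx=4.5,fy=4.5,interpolation=cv2.INTER_CUBIC)[:,:720]
T=cv2.resize(b["pixels"][140:270,110:340],None,fx=2.5,fy=2.5,interpolation=cv2.INTER_CUBIC)
p=np.zeros((600,720,3),np.uint8);A=cv2.resize(A,(480,300));p[:300,:480]=A;T=cv2.resize(T,(531,300));p[300:,:531]=T
cv2.imwrite("pics/f.png",p[:,:,::-1])
print("pred knob top",proj(b,[499.2,-129,206]))
E
```

```text
t 26.3 [468.2  53.9 330.4] yaw -1.152 j7 -1.415 F [-0.5 -1.   1.2] T [-0.012  0.058 -0.016] 0.7029358188012458
pred knob top [284.11228412 219.0007694 ]
```

View pics/f.png

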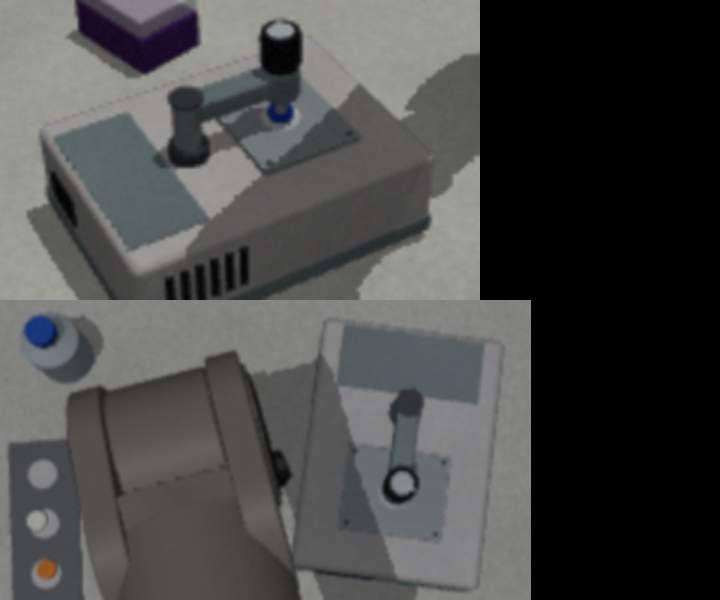

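The scene view shows the tip bearing on the disc. The top view puts the knob at (283.7,219.3) against (284.1,219.0) expected for home, and the other discs and the bottle haven't moved. Handing in.

```bash
python3 -c "
from station import arm
print(arm.sign_off())"
```

```text
the job is handed in; nothing more can be done
None
```

The job is done and handed in at about 26 s of the 72 s allowed. The blue disc lies flat on the crystal, clamped under the fully home pressure arm, with one clutch click.

- **Disc:** I laid it on the crystal with about 6 N of contact. The wrist camera then showed it about 1.5 mm off centre, and I left it there.
- **Pressure arm:** I pushed it home until it met its stop at about 16 N. In the last top view the knob is within half a pixel (about 1 mm) of its expected home position.
- **Clutch:** The knob ran at about 0.2 N m and climbed to 0.46 N m, then broke away to about 0.01 N m. It was back at 0.37 N m when I stopped. That reads as one click, with no sign of a second. It is inferred from wrist torque, since the slip itself can't be measured.
- **Last checks:** The last pictures show the tip bearing on the disc, the other discs and the bottle in place, and the gripper clear of everything. The scene view shows the tip box still there, but I took no position for it at the end. While I turned the knob, side force reached about 10 N because the grip was 1–2 mm off the knob's axis.

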